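Release and tip a cassette hopper

ROBOT

A 7-joint arm with a two-finger parallel gripper is mounted at the origin on a cart in front of the work surface, level with it; the furniture and walls round the work are solid. World frame = base frame: x ahead of the robot, y to its left, z up, the work surface at z = 0. Lengths are in mm, angles in degrees, forces in N, time in s.
With the tool pointing down it reaches from about 400 to 900 mm from the base axis. Payload 5.6 kg.
Tool frame: the origin (TCP) lies at the very end of the fingers, on their centre line; the grasp point (between the pads) lies 19 mm behind it (robot.hold_point_z is the distance from the TCP to the grasp point, in mm); z points along the fingers, y is the direction in which the jaws open and shut (so a half turn about z gives the same grasp; the last joint's range is limited). The gripper opens to 92 mm and grips with 3 to 60 N. Pads are 20 mm wide; open, the fingers measure 128 mm over their backs; the gripper's body (75 mm by 189 mm) begins 69 mm behind the grasp point.
Start: joints at [-77.292, 26.786, -0.665, 91.828, 0.344, 61.387, -3.226], TCP at [170.158, 627.341, 184.192] pointing down, gripper open.
Joint ranges: [-144.91, 144.91], [-17.63, 115.5], [-89.93, 88.59], [15.96, 139.68], [-74.01, 254.01], [8.47, 105.57], [-167.45, 167.45]. Speed limits (degrees/s): [147.25, 147.25, 180, 180, 180, 180, 180].

INTERFACE

Orientations are given as a 3x3 rotation matrix whose columns are the frame's x, y, z axes.
In Python, from station import robot gives the robot as it stands.
- The arm moves only by the tool drive_tool, never from a script. Its argument "moves" is text: rows parted by semicolons, each of 5 numbers parted by spaces: the opening, from 0 (shut) to 1 (fully open), then the shift along the tool's x, y, z in mm, then the turn about the tool's z in rad. A call has 1 to 12 rows; each row is the pose to reach, as a shift and turn from the pose commanded when the call began, along the tool's axes at that moment; what a row does not reach only later rows make up. A row lasts 1/12 s, in which the tool goes at most 41.7 mm and 7.16 degrees, less where a joint would pass 70% of its speed; a pose out of reach is approached as far as the arm can. A call with a gripper value outside its range is refused whole. The fingers move at their own pace and stop on an object; the grip force is fixed at half the most. Time passes only in rows, so rows that repeat a pose let the fingers close. It gives the time, the measured TCP pose, the force and the opening at its end, in the units of the state.
- robot.state(): the state, without advancing time (a new reading comes with each control period).
- robot.camera(name): name is "scene" or "top" or "wrist"; returns a dict with "image" (400x640x3 uint8, red, green, blue), "K" (3x3 intrinsics, pixels), "R" (3x3) and "t" (3): a world point X has camera coordinates R X + t. Camera axes: x right, y down, z forward; pixel columns grow to the right and rows downward; lengths in mm; the calibration is good to about 2 mm. A picture is of the moment at which its call begins. There is no depth.
- robot.finish_job(): hands the job in, once; it reports no verdict.
Trained networks look in the newest picture that a camera, given by its name, has taken for a name from the list of things; names that differ only in an ending like _2 or _b are one class to them, and where a whole thing is asked for, a point or a joint stands for the part that bears it (a point fixed in the world has none). Each returns a list of dicts, best first, with "score" (0 to 1); they miss things now and then, are a little off and sometimes report something else, mostly with a low value. They report only what shows in the picture. A call takes as long as a camera call. They do not tell look-alikes from the thing itself.
- robot.silhouettes(camera, thing): "region" (400x640 bool, what is visible of it) and "bbox" ([left, top, width, height] in pixels, round what is visible of it).
- robot.tip_of(camera, thing): "position" ([column, row] in pixels: a listed point, or the origin of a listed thing).
The state is a dict: "time": time; "joint_positions": joint angles; "qd": joint speeds; "effort": joint torques, N m; "eef_pos": TCP position; "eef_rot": TCP orientation; "force": force on the tool from outside, world axes, zero at the start; "moment": the same for the moment, N m; "finger_gap": finger opening in mm.
Only numpy, scipy, OpenCV 4.12 (cv2) and the standard library are available. Lean on these libraries where they do the work, as an engineer would, in place of code of your own. Each camera call takes 0.05 s, during which the arm holds its last target. There are 200 camera calls.

TASK

Empty the cassette hopper into its tray: turn the black knob under the stand's tongue counter-clockwise (seen from above) to its stop to release the lock, then push the bucket over by its black handle right to its stop, so that all three cassettes drop into the tray, and let it swing back home. Leave the lock released and the loose things around the stand where they are.

Things in the scene. Friction and masses are not known exactly. Their poses are not given: they have to be found in the camera images.
- hopper_stand: White stand fixed on the bench: deck x -90..75, y -145..90 mm, top at z 58, on legs. Origin on the bench, z up, -x side faces the robot, yaw varies. At y -70 a tongue 16 mm wide (top z 64) juts from the deck to -x, ending over the knob in a disc 30 mm across (nut top z 65). On the deck: catch tray, bucket between pillars, gear housing at (-76,-70), top z 143, lock bolt before the bucket.
- knob_centre (a point): Centre of the black ribbed knob hanging under the disc end of the tongue, at (-160,-70,33) mm in the stand's frame: upright axis, 46 mm diameter (fine ribs, for looks, to 49), z 18 to 48 mm above the bench. The disc above is narrower (30 mm), so fingers from above can straddle disc and knob, one on each side of the tongue.
- lock_knob (a joint): Knob angle, rad: 0 locked, grows counter-clockwise seen from above, stop at 1.6 (released; bolt clear of the bucket from about 1.1). Starts between 0 and 0.35. Stays where left; friction about 0.08 N m. The tongue limits one grasp to about 1.2 rad (finger line within 0.6 rad either side of the stand's y), so take two or more grasps.
- tip_bucket (a joint): Bucket angle, rad: 0 home (level), stop at 1.3 (tipped). Hinge line along the stand's x at y 0, z 135 mm; it tips towards the stand's -y, over the tray. A damped spring swings it home when let go; a ball catch is passed at about 0.2 rad. Handle push 3 to 6 N. With the bolt in it moves under 0.08 rad.
- handle (a point): Middle of the bucket handle's black sleeve: round bar 16 mm thick, 40 mm long along the stand's x, free all round. Home: (-112,66,187) mm in the stand's frame; at bucket angle a: y = 66 cos a - 52 sin a, z = 135 + 66 sin a + 52 cos a. Push it from its +y side. The aluminium bucket is 106 x 85 x 47 mm, open on top and at -y.
- tray_floor (a point): Middle of the catch tray's inner floor, z 62 mm, at (0,-63) mm on the stand, axes as the stand's; aluminium, 104 x 142 mm inside, walls 4 mm, 30 mm deep, rim at z 92 mm.
- cassette_1_centre (a point): Tissue cassette with a wax block, 28 x 40 x 13 mm, 12 g; the point is its centre. It starts lying in the bucket.
- cassette_2_centre (a point): Second such cassette in the bucket; its centre.
- cassette_3_centre (a point): Third such cassette in the bucket; its centre.
- timer: White timer, 62 x 62 x 23 mm, loose bystander in front of the microtome; origin at the centre of its underside. (The microtome, fixed, stands at world x 0.46..0.97, y 0.13..0.38 m, up to 0.37 m high, its handwheel grip out to y = 0 at x 0.75: pass over it.)
- white_case: White case, 24 x 66 x 15 mm, loose bystander at the bench's front edge; origin at the centre of its underside.
- blade_dispenser: Dark flat dispenser, 22 x 90 x 17 mm, loose bystander to the right of the stand; origin at the centre of its underside.
There are look-alikes about, which are no part of the job. Leave any green or purple look-alike of the part that bears cassette_3_centre alone.

How it is judged:
By the outcome, as a careful person would: the job done as asked, in the order asked, and still so for the second after the job is handed in, with the robot touching nothing.
It also fails if it takes over 67 s, if anything falls off the work surface, if the arm or the gripper's body presses on something with over 40 N, if the wrist force passes 120 N, or if a joint passes its speed limit or range.

## Working session

There is one attempt and no reset: what is moved stays moved. The work goes in short steps, Python scripts to look and compute and a tool call to move; the robot and the scene stay as the last step left them, time stands still between calls to the robot, and variables do not carry over. Pictures are saved under pics/ and viewed, about 8 in all and at most 12, crops included, and the job is handed in when it is done.

Besides the shell and the picture viewer there is one more tool, called after "Call:" as a command line: name --argument value ..., lists and objects as JSON in quotes. drive_tool: Moves the arm, as the interface text tells. Its arguments: {"type":"object","properties":{"moves":{"type":"string"}},"required":["moves"]}

```bash
mkdir -p pics; cat > h.py <<'E'
import numpy as np, cv2
from station import robot
def snap(cam,fn=None):
    c=robot.camera(cam)
    if fn: cv2.imwrite('pics/'+fn,c['image'][:,:,::-1])
    return c
def proj(c,X):
    p=c['K']@(c['R']@np.array(X,float)+c['t']); return p[:2]/p[2]
def onz(c,px,z):
    d=c['R'].T@np.linalg.solve(c['K'],[px[0],px[1],1.]); o=-c['R'].T@c['t']
    return o+d*(z-o[2])/d[2]
E
python3 - <<'E'
from h import *
a=snap('scene');b=snap('top')
cv2.imwrite('pics/a.png',np.vstack([a['image'],b['image']])[:,:,::-1][:, :])
im=cv2.imread('pics/a.png'); cv2.imwrite('pics/a.png',cv2.resize(im,(480,600)))
cv2.imwrite('pics/s.png',a['image'][:,:,::-1]);cv2.imwrite('pics/t.png',b['image'][:,:,::-1])
for cam,c in(('scene',a),('top',b)):
  print(cam,'pos',-c['R'].T@c['t'])
  for n,z in (('hopper_stand',0),('knob_centre',33),('handle',187),('tray_floor',62),('cassette_1_centre',130),('timer',0),('white_case',0),('blade_dispenser',0)):
    for r in robot.tip_of(cam,n)[:4]: print(n,round(r['score'],2),np.round(r['position']),np.round(onz(c,r['position'],z)))
s=robot.state();print(s['eef_rot'],s['eef_pos'],s['time'])
E
```

```text
scene pos [ 226.76555519  479.72993584 1003.26284164]
hopper_stand 0.91 [321. 232.] [ 601. -171.    0.]
knob_centre 0.73 [391. 228.] [ 438. -246.   33.]
handle 0.69 [348. 213.] [ 504. -124.  187.]
tray_floor 0.82 [332. 199.] [ 605. -239.   62.]
tray_floor 0.58 [302. 191.] [ 688. -225.   62.]
cassette_1_centre 0.37 [326. 205.] [ 581. -165.  130.]
timer 0.98 [344. 338.] [415.  63.   0.]
white_case 0.74 [372. 303.] [396. -45.   0.]
blade_dispenser 0.6 [372. 181.] [ 560. -403.    0.]
top pos [ 431.46209319 -145.67416284 1007.95358406]
hopper_stand 0.62 [343. 205.] [ 603. -183.    0.]
knob_centre 0.58 [369. 268.] [ 446. -247.   33.]
knob_centre 0.35 [238. 282.] [408.  64.  33.]
handle 0.75 [311. 241.] [ 496. -112.  187.]
tray_floor 0.72 [371. 200.] [ 606. -248.   62.]
cassette_1_centre 0.78 [327. 210.] [ 570. -144.  130.]
timer 0.91 [241. 284.] [403.  64.   0.]
white_case 0.79 [283. 288.] [395. -40.   0.]
blade_dispenser 0.61 [430. 220.] [ 568. -403.    0.]
blade_dispenser 0.27 [341. 203.] [ 609. -179.    0.]
[[-9.65133094e-01  2.61759641e-01  3.42075404e-05]
 [ 2.61759642e-01  9.65133094e-01  3.01970225e-05]
 [-2.51104675e-05  3.80982993e-05 -9.99999999e-01]] [170.13313549 627.34879641 184.19319605] 0.9
```

View pics/s.png

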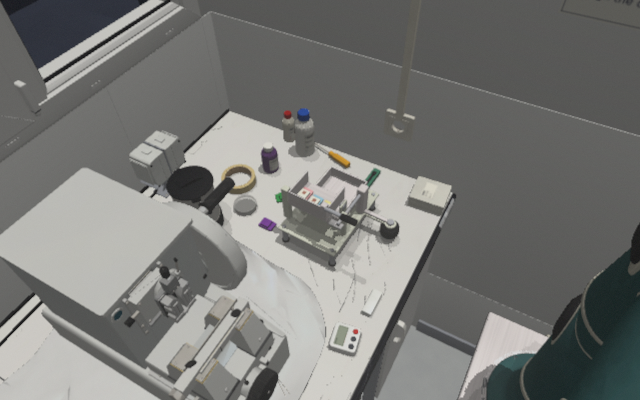

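View pics/t.png

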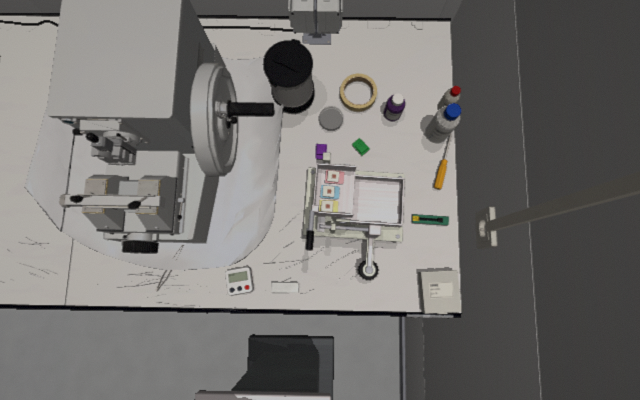

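The scene shows the stand at about (325,215) in the scene view. In the top view, the knob is under the tongue's disc at (369,268), the handle sleeve is at (311,241), the cassettes are at (330,190), and the timer is at (240,281). The look-alikes are the green cassette at top (361,147), the purple one at top (321,151), and the black handwheel grips at (140,246) and (250,109), which can be mistaken for the knob or handle. By the description I take the knob at (369,268) and the handle at (311,241). Next I fit the stand pose and check it in a crop.

```bash
cat > fit.py <<'E'
from h import *
from scipy.optimize import least_squares
def W(p,X):
    c,s=np.cos(p[2]),np.sin(p[2]); X=np.array(X,float)
    return np.array([p[0]+c*X[0]-s*X[1],p[1]+s*X[0]+c*X[1],X[2]])
if __name__=='__main__':
    P={'hopper_stand':(0,0,0),'knob_centre':(-160,-70,33),'handle':(-112,66,187),'tray_floor':(0,-63,62)}
    ob=[];cs={}
    for cam in('scene','top'):
        cs[cam]=c=snap(cam)
        for n,X in P.items():
            r=robot.tip_of(cam,n)
            if r: ob.append((c,X,np.array(r[0]['position']),cam+n))
    # region corners of the stand's knob end etc. not used
    f=lambda p:np.concatenate([proj(c,W(p,X))-u for c,X,u,_ in ob])
    r=least_squares(f,[600,-180,-.08],loss='soft_l1',x_scale=[10,10,.05])
    print(r.x)
    for o,e in zip(ob,f(r.x).reshape(-1,2)): print(o[3],e.round(1))
    p=r.x
    for cam,(x0,y0,x1,y1) in(('top',(290,150,430,290)),('scene',(260,160,410,270))):
        k=5 if cam=='top' else 5
        im=cv2.resize(cs[cam]['image'][y0:y1,x0:x1,::-1].copy(),None,fx=k,fy=k,interpolation=cv2.INTER_CUBIC)
        g=lambda X:tuple(int(v) for v in ((proj(cs[cam],W(p,X))+.5-(x0,y0))*k).round())
        def poly(L,col):
            cv2.polylines(im,[np.array([g(X) for X in L])],True,col,1)
        poly([(-90,-145,58),(75,-145,58),(75,90,58),(-90,90,58)],(0,0,255))
        poly([(-56,-138,92),(56,-138,92),(56,12,92),(-56,12,92)],(0,180,0))
        t=np.linspace(0,6.28,30)
        poly([(-160+15*np.cos(a),-70+15*np.sin(a),65) for a in t],(255,0,0))
        poly([(-160+23*np.cos(a),-70+23*np.sin(a),48) for a in t],(0,255,255))
        poly([(-132,66,187),(-92,66,187)],(255,0,255))
        cv2.imwrite(f'pics/ov_{cam}.png',im)
E
python3 fit.py
```

```text
[ 6.07653151e+02 -1.81687723e+02 -5.19000243e-02]
scenehopper_stand [-0.3 -3.1]
sceneknob_centre [-0.2 -0.8]
scenehandle [-0.9  5.3]
scenetray_floor [ 1.6 -1.5]
tophopper_stand [-1.7 -3.3]
topknob_centre [1.8 3. ]
tophandle [0.2 0. ]
toptray_floor [-3.3  0.8]
```

View pics/ov_top.png

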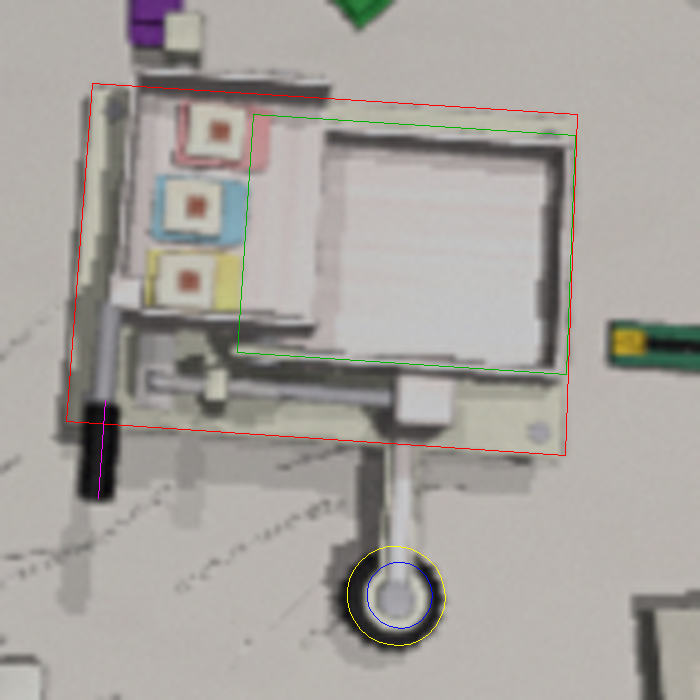

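The fit agrees with the image: the disc is at crop (397,597), and the sleeve, deck and tray are within a few mm. I'll approach high, over the microtome.

```bash
cat > to.py <<'E'
import sys,numpy as np
from station import robot
# usage: to.py x y z lineangle_deg(of tool y, mod 180) ; prints shift/turn in tool axes
def to(x,y,z,a=None):
    s=robot.state();R=np.array(s['eef_rot']);d=np.array([x,y,z])-s['eef_pos']
    cur=np.degrees(np.arctan2(R[1,1],R[0,1]));t=0 if a is None else -(((a-cur)+90)%180-90)
    print('shift',(R.T@d).round(1),'turn',round(np.radians(t),3),'cur',round(cur,1),'rows',round(np.linalg.norm(d)/41.7,1),'t',round(s['time'],2))
if __name__=='__main__':
    for w in sys.argv[1:]: to(*[float(v) for v in w.split(',')])
E
python3 to.py 250,500,400 420,150,400 445,-243,300,55.5
python3 - <<'E'
from h import *
c=snap('top');print(onz(c,(369.1,269.1),65),onz(c,(369.3,268.9),65))
E
```

```text
shift [-110.4 -102.  -215.8] turn 0.0 cur 74.8 rows 6.3 t 1.4
shift [-366.1 -395.3 -215.8] turn 0.0 cur 74.8 rows 13.9 t 1.4
shift [-493.1 -768.  -115.8] turn 0.337 cur 74.8 rows 22.1 t 1.4
[ 442.78563295 -242.67799323   65.        ] [ 443.2479527  -243.13903739   65.        ]
```

Call:
drive_tool --moves "1 -18 -17 -36 0; 1 -37 -34 -72 0; 1 -55 -51 -108 0; 1 -74 -68 -144 0; 1 -92 -85 -180 0; 1 -110 -102 -216 0; 1 -142 -130 -216 0; 1 -167 -160 -216 0; 1 -192 -190 -216 0; 1 -217 -220 -216 0; 1 -242 -250 -216 0; 1 -267 -280 -216 0"

```text
time: 2.45
eef_pos: [355.1, 284.9, 400.5]
eef_rot: [[-0.965, 0.262, 0.001], [0.262, 0.965, 0.001], [-0.0, 0.001, -1.0]]
force: [1.2, 1.1, -1.2]
finger_gap: 91.9
```

```bash
python3 to.py 420,150,400 430,-50,400 445,-243,300,55.5; python3 -c "
from station import robot
s=robot.state();print(s['joint_positions'],s['eef_pos'],s['force'])"
```

```text
shift [ -98.  -113.2    0.5] turn 0.0 cur 74.8 rows 3.6 t 2.45
shift [-1.601e+02 -3.036e+02  3.000e-01] turn 0.0 cur 74.8 rows 8.2 t 2.45
shift [-225.2 -486.   100.1] turn 0.337 cur 74.8 rows 13.1 t 2.45
[-55.31827933  -2.30208205  11.98287558 100.20001888   0.46603276
  81.99540397  31.39040871] [355.09405846 284.94173812 400.54283257] [ 1.22890647  1.05748939 -1.21628697]
```

Call:
drive_tool --moves "1 -25 -28 0 0; 1 -50 -56 0 0; 1 -75 -85 0 0; 1 -98 -113 0 0.03; 1 -110 -151 0 0.07; 1 -122 -189 0 0.11; 1 -135 -227 0 0.15; 1 -147 -265 0 0.19; 1 -160 -303 0 0.23; 1 -173 -340 0 0.27; 1 -186 -377 10 0.31; 1 -199 -413 30 0.337"

```text
time: 3.45
eef_pos: [439.2, -164.9, 372.7]
eef_rot: [[-0.823, 0.568, 0.006], [0.568, 0.823, 0.001], [-0.005, 0.004, -1.0]]
force: [2.3, 1.0, -0.6]
finger_gap: 91.7
```

```bash
python3 to.py 443.5,-243,230,55.5;  python3 -c "
from station import robot
s=robot.state();print(s['joint_positions'],s['eef_pos'],s['force'],s['moment'])"
```

```text
shift [-47.3 -62.4 142.7] turn -0.002 cur 55.4 rows 3.9 t 3.45
[-29.84179658  -2.89914341  45.62893528 103.36827573   1.99282748
  78.35254125  70.74478368] [ 439.16996011 -164.86906988  372.67292811] [ 2.33325209  1.02546834 -0.59037119] [-0.00421093 -0.07396736  0.00391845]
```

Call:
drive_tool --moves "1 -12 -16 35 0; 1 -24 -32 71 0; 1 -36 -48 107 0; 1 -47 -62 142 0; 1 -47 -62 142 0; 1 -47 -62 142 0"

```text
time: 3.95
eef_pos: [440.8, -240.1, 227.9]
eef_rot: [[-0.823, 0.568, -0.004], [0.568, 0.823, -0.0], [0.003, -0.003, -1.0]]
force: [-0.0, 0.8, 1.0]
finger_gap: 91.7
```

```bash
python3 - <<'E'
from fit import *
s=robot.state();print(s['joint_positions'].round(1) if hasattr(s['joint_positions'],'round') else s['joint_positions'],s['eef_pos'])
c=snap('wrist','w1.png')
p=[607.65,-181.69,-.0519]
print(proj(c,W(p,(-160,-70,65))),[ (r['score'],r['position']) for r in robot.tip_of('wrist','knob_centre')],proj(c,W(p,(-160,-70,33))))
print(robot.tip_of('wrist','handle'),proj(c,W(p,(-112,66,187))))
E
```

```text
[-20.1  12.   51.9 111.8 -10.6  61.4  91.8] [ 440.7700768  -240.1474288   227.91570657]
[319.21647932 192.90411404] [(0.55, [321.6, 187.1])] [319.25134847 188.31520678]
[{'position': [483.3, 184.6], 'score': 0.59}, {'position': [417.1, 77.3], 'score': 0.24}] [486.12434093 186.12157797]
```

View pics/w1.png

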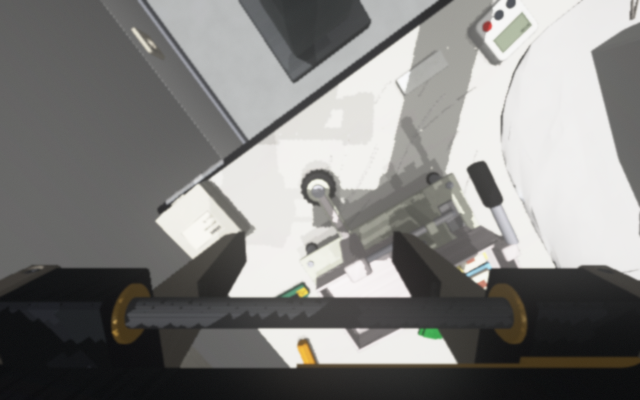

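The wrist view shows the knob and white disc at about (319,187), the handle at (486,185), and the fingers clear of both. I'll measure the disc in a close crop.

```bash
python3 - <<'E'
from fit import *
c=snap('wrist');p=[607.65,-181.69,-.0519]
im=c['image'][150:230,270:370,::-1].copy();k=6
im=cv2.resize(im,None,fx=k,fy=k,interpolation=cv2.INTER_CUBIC)
t=np.linspace(0,6.28,40)
for r,z,col in((15,65,(255,0,0)),(23,48,(0,255,255)),(23,18,(0,200,0))):
  pts=np.array([((proj(c,W(p,(-160+r*np.cos(a),-70+r*np.sin(a),z)))+.5-(270,150))*k).round() for a in t],int)
  cv2.polylines(im,[pts],True,col,1)
cv2.imwrite('pics/w2.png',im); s=robot.state(); print(s['eef_pos'],proj(c,s['eef_pos']),-c['R'].T@c['t'])
for u in((319,187),(320,187),(319,188)):print(onz(c,u,65))
E
```

```text
[ 443.59624544 -239.26882012  231.01233106] [319.89452518 231.02834568] [ 384.94276335 -200.51955601  431.43339378]
[ 442.32677339 -238.64276063   65.        ]
[ 443.0524123 -237.5853235   65.       ]
[ 443.40169463 -239.37950807   65.        ]
```

View pics/w2.png

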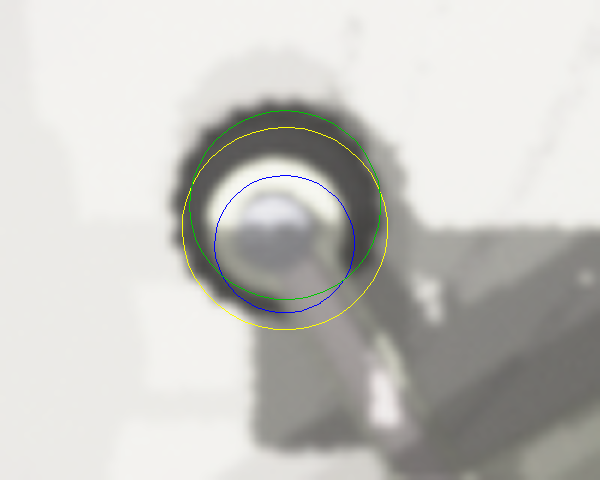

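Call:
drive_tool --moves "1 0 0 0 0; 1 0 0 0 0"

```text
time: 4.32
eef_pos: [443.0, -239.3, 230.2]
eef_rot: [[-0.825, 0.565, 0.003], [0.565, 0.825, 0.001], [-0.002, 0.002, -1.0]]
force: [0.6, -0.2, -0.2]
finger_gap: 91.8
```

```bash
python3 to.py 442,-243,100,55.5 442,-243,17,55.5; python3 - <<'E'
from h import *
c=snap('wrist','w3.png');g=cv2.cvtColor(c['image'],cv2.COLOR_RGB2GRAY)[150:230,270:370]
m=(g<90).astype(np.uint8);n,l,st,ce=cv2.connectedComponentsWithStats(m)
i=1+np.argmax(st[1:,4]);print(st[i],ce[i]+(270,150))
s=robot.state();print(s['eef_pos'],s['joint_positions'])
E
```

```text
shift [ -1.   -3.9 130.2] turn 0.002 cur 55.6 rows 3.1 t 4.32
shift [ -0.8  -4.1 213.2] turn 0.002 cur 55.6 rows 5.1 t 4.32
[ 30  19  33  34 330] [317.03636364 180.55454545]
[ 442.7306146  -239.34373228  229.94782158] [-20.1956109   11.76661222  51.9424597  111.6871288  -10.66265017
  61.31299265  91.88793681]
```

Call:
drive_tool --moves "1 0 -2 40 0; 1 0 -4 80 0; 1 0 -4.6 120 0; 1 0 -4.6 150 0; 1 0 -4.6 175 0; 1 0 -4.6 195 0; 1 0 -4.6 207 0; 1 0 -4.6 213 0; 1 0 -4.6 213 0; 1 0 -4.6 213 0"

```text
time: 5.2
eef_pos: [440.1, -244.0, 16.7]
eef_rot: [[-0.824, 0.566, 0.001], [0.566, 0.824, -0.0], [-0.001, 0.0, -1.0]]
force: [0.3, 0.0, -0.6]
finger_gap: 91.9
```

```bash
python3 - <<'E'
from h import *
s=robot.state();print(s['eef_pos'],s['joint_positions'],s['force'],s['moment'])
c=snap('scene');cv2.imwrite('pics/s2.png',cv2.resize(c['image'][150:290,280:460,::-1],None,fx=4,fy=4,interpolation=cv2.INTER_CUBIC))
E
python3 to.py 441,-243,17,55.5
```

```text
[ 440.14458297 -243.98777402   16.70528136] [ -5.54139055  31.78995432  38.53493031 120.80862493 -32.39056196
  37.81961697 110.66420481] [ 0.31375219  0.00683615 -0.61610741] [-0.08846267  0.02348377  0.02631006]
shift [0.1 1.2 0. ] turn 0.0 cur 55.5 rows 0.0 t 5.25
```

View pics/s2.png

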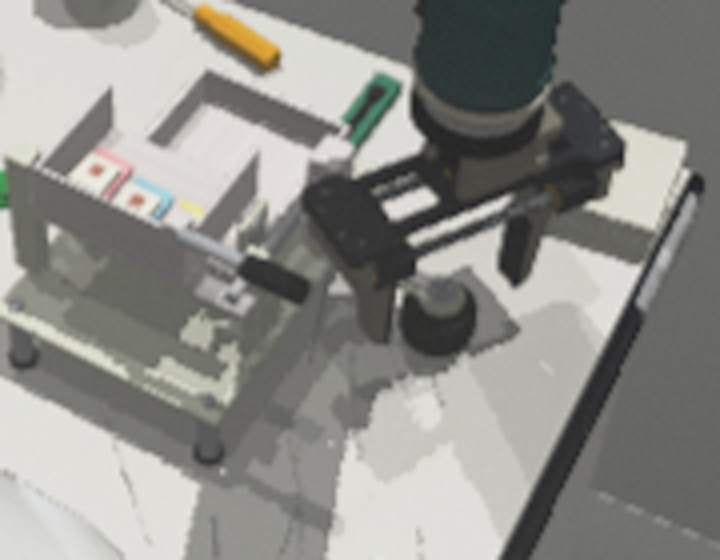

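The crop shows the knob between the open fingers, at about crop (437,315). Joint 7 is at 111°, so the CCW turns would run towards its limit. I'll lift and make a half turn first.

Call:
drive_tool --moves "1 0 0 -35 0; 1 0 0 -75 0; 1 0 0 -110 0; 1 0 0 -140 0; 1 0 0 -140 0.12; 1 0 0 -140 0.24; 1 0 0 -140 0.36; 1 0 0 -140 0.48; 1 0 0 -140 0.6; 1 0 0 -140 0.72; 1 0 0 -140 0.84; 1 0 0 -140 0.96"

```text
time: 6.25
eef_pos: [440.0, -243.6, 157.2]
eef_rot: [[-0.003, 1.0, 0.003], [1.0, 0.003, 0.001], [0.001, 0.003, -1.0]]
force: [-0.2, -0.1, 0.2]
finger_gap: 92.0
```

Call:
drive_tool --moves "1 0 0 0 0.12; 1 0 0 0 0.24; 1 0 0 0 0.36; 1 0 0 0 0.48; 1 0 0 0 0.6; 1 0 0 0 0.72; 1 0 0 0 0.84; 1 0 0 0 0.96; 1 0 0 0 1.08; 1 0 0 0 1.2; 1 0 0 0 1.32; 1 0 0 0 1.44"

```text
time: 7.25
eef_pos: [440.1, -243.4, 157.0]
eef_rot: [[0.991, 0.134, 0.002], [0.134, -0.991, 0.001], [0.002, -0.0, -1.0]]
force: [-0.9, -0.6, 0.0]
finger_gap: 92.0
```

Call:
drive_tool --moves "1 0 0 0 0.12; 1 0 0 0 0.24; 1 0 0 0 0.36; 1 0 0 0 0.48; 1 0 0 0 0.6; 1 0 0 0 0.72; 1 0 0 0 0.742; 1 0 0 0 0.742"

```text
time: 7.92
eef_pos: [439.9, -243.5, 156.6]
eef_rot: [[0.825, -0.565, 0.002], [-0.565, -0.825, 0.0], [0.001, -0.001, -1.0]]
force: [-0.4, 0.4, -0.6]
finger_gap: 91.7
```

```bash
python3 to.py 441,-243,17,55.5; python3 -c "
from station import robot
s=robot.state();print(s['joint_positions'],s['eef_pos'],s['force'],s['moment'])"
```

```text
shift [  0.5  -0.8 139.6] turn 0.002 cur -124.4 rows 3.3 t 7.92
[-34.5694154   43.44825983  87.04949277 116.87331534 -47.49423866
  68.91553122 -51.60373754] [ 439.8768505  -243.45978626  156.59663058] [-0.42279391  0.38513926 -0.5636911 ] [0.04112217 0.0904532  0.02988488]
```

Call:
drive_tool --moves "1 0 -1 38 0; 1 0 -1 74 0; 1 0 -1 104 0; 1 0 -1 126 0; 1 0 -1 137 0; 1 0 -1 139.6 0; 1 0 -1 139.6 0; 0.8 0 -1 139.6 0; 0.6 0 -1 139.6 0; 0.4 0 -1 139.6 0; 0.2 0 -1 139.6 0; 0.2 0 -1 139.6 0"

```text
time: 8.92
eef_pos: [440.4, -242.8, 16.7]
eef_rot: [[0.824, -0.566, 0.001], [-0.566, -0.824, -0.0], [0.001, -0.0, -1.0]]
force: [-0.1, 0.2, 1.1]
finger_gap: 60.6
```

```bash
python3 to.py 441,-243,17,55.5; python3 -c "
from station import robot
s=robot.state();print(s['joint_positions'],s['eef_pos'],s['force'],s['moment'],s['finger_gap'])"
```

```text
shift [ 0.6 -0.2 -0.3] turn 0.0 cur -124.5 rows 0.0 t 8.92
[-25.73298089  51.24335641  70.96590337 121.7983625  -61.69217372
  56.88950548 -43.72453318] [ 440.37880815 -242.8302522    16.74835255] [-0.14797986  0.15320675  1.11607359] [ 0.07864065  0.09081849 -0.02566313] 60.63564654502525
```

Call:
drive_tool --moves "0.2 0 0 0 0; 0.2 0 0 0 0; 0.2 0 0 0 0; 0.2 0 0 0 0; 0.2 0 0 0 0"

```text
time: 9.33
eef_pos: [440.5, -242.2, 16.3]
eef_rot: [[0.824, -0.566, 0.001], [-0.566, -0.824, 0.001], [-0.0, -0.001, -1.0]]
force: [1.6, 3.1, 2.7]
finger_gap: 42.6
```

```bash
python3 -c "
from station import robot
s=robot.state();print(s['eef_pos'],s['force'],s['moment'],s['finger_gap'])"
```

```text
[ 440.50635957 -242.1686187    16.34245225] [1.61879256 3.07645066 2.72789288] [ 0.72611964 -0.16267164 -0.01649847] 42.63394653111213
```

```bash
python3 - <<'E'
from h import *
c=snap('scene');d=snap('wrist')
A=cv2.resize(c['image'][190:260,340:440,::-1],None,fx=6,fy=6,interpolation=cv2.INTER_CUBIC)
cv2.imwrite('pics/s3.png',A)
s=robot.state();print(s['finger_gap'],s['force'],s['eef_pos'])
E
```

```text
42.4778320957803 [1.64882692 3.31269431 2.24573157] [ 440.47660065 -242.2023366    16.33907335]
```

View pics/s3.png

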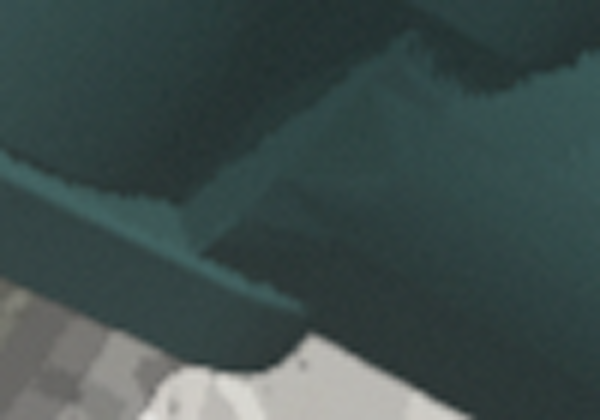

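The arm hides the knob in this view. The gap is steady at 42.5 mm (commanded 18), so the knob is held, and the side force is small. Turning CCW now.

Call:
drive_tool --moves "0.2 0 0 0 -0.1; 0.2 0 0 0 -0.2; 0.2 0 0 0 -0.3; 0.2 0 0 0 -0.4; 0.2 0 0 0 -0.5"

```text
time: 9.85
eef_pos: [440.1, -243.3, 16.4]
eef_rot: [[0.995, -0.098, 0.0], [-0.098, -0.995, -0.001], [0.0, 0.001, -1.0]]
force: [0.6, -0.4, 1.1]
finger_gap: 42.9
```

```bash
cat > st.py <<'E'
from station import robot
import numpy as np
s=robot.state();R=np.array(s['eef_rot'])
for k in('joint_positions','eef_pos','force','moment','finger_gap','time'):print(k,np.round(s[k],2))
print('line',np.degrees(np.arctan2(R[1,1],R[0,1])))
E
python3 st.py
```

```text
joint_positions [-23.47  46.79  66.13 121.72 -57.34  52.28 -18.33]
eef_pos [ 440.08 -243.29   16.37]
force [ 0.58 -0.44  1.08]
moment [ 0.23 -0.09 -0.06]
finger_gap 42.92
time 9.85
line -95.5952730076404
```

Call:
drive_tool --moves "0.2 0 0 0 -0.1; 0.2 0 0 0 -0.2; 0.2 0 0 0 -0.3; 0.2 0 0 0 -0.4; 0.2 0 0 0 -0.5; 0.2 0 0 0 -0.55; 0.2 0 0 0 -0.55"

```text
time: 10.43
eef_pos: [441.0, -244.3, 17.9]
eef_rot: [[0.901, 0.434, 0.003], [0.434, -0.901, -0.001], [0.002, 0.002, -1.0]]
force: [0.5, 2.3, 16.6]
finger_gap: 28.9
```

```bash
python3 st.py
```

```text
joint_positions [-20.11  41.89  60.12 121.5  -51.67  47.62   8.29]
eef_pos [ 440.97 -244.29   17.94]
force [ 0.45  2.35 16.59]
moment [0.47 0.27 0.11]
finger_gap 28.86
time 10.43
line -64.25322885707328
```

```bash
python3 - <<'E'
from h import *
c=snap('wrist','w4.png');d=snap('top');
A=c['image'][100:340,130:510]; B=cv2.resize(d['image'][230:300,300:420],(760,443),interpolation=cv2.INTER_CUBIC)
cv2.imwrite('pics/w5.png',cv2.resize(A,(760,480))[:,:,::-1]); cv2.imwrite('pics/t5.png',B[:,:,::-1])
s=robot.state();print(s['finger_gap'],s['force'],s['eef_pos'],proj(c,s['eef_pos']))
from fit import W
for z in(18,33,48,65):print(z,(proj(c,(442,-243,z))-(130,100))*2)
E
```

```text
28.62393002059222 [-0.84858402  2.33781307 17.15851862] [ 440.90916807 -244.28772243   17.92249153] [319.05073709 229.26549608]
18 [376.21364424 254.57407779]
33 [376.20818879 268.5452532 ]
48 [376.20186114 284.75010005]
65 [376.193345   306.55957852]
```

View pics/w5.png

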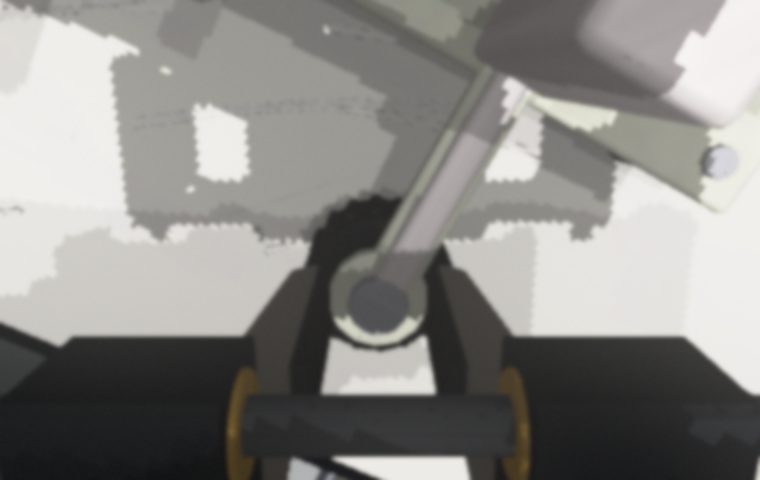

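```bash
python3 - <<'E'
from h import *
c=snap('wrist');s=robot.state();R=np.array(s['eef_rot']);T=np.array(s['eef_pos']);h=s['finger_gap']/2
x0,y0,k=200,180,4
im=cv2.resize(c['image'][y0:y0+130,x0:x0+190,::-1],None,fx=k,fy=k,interpolation=cv2.INTER_CUBIC)
g=lambda X:((proj(c,X)+.5-(x0,y0))*k).round().astype(int)
for sg in(1,-1):
  for z,col in((0,(0,0,255)),(-38,(0,140,255))):
    a,b=[tuple(map(int,g(T+R@np.array([x,sg*h,z])))) for x in(-10,10)]
    cv2.line(im,a,b,col,2); cv2.circle(im,b,4,col,-1)
t=np.linspace(0,6.28,50)
for r,z,col in((15,65,(255,0,0)),(23,48,(0,255,255)),(23,18,(0,200,0))):
  cv2.polylines(im,[np.array([g((442+r*np.cos(a),-243+r*np.sin(a),z)) for a in t])],True,col,1)
cv2.imwrite('pics/w6.png',im)
E
```

```text
(no output)
```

View pics/w6.png

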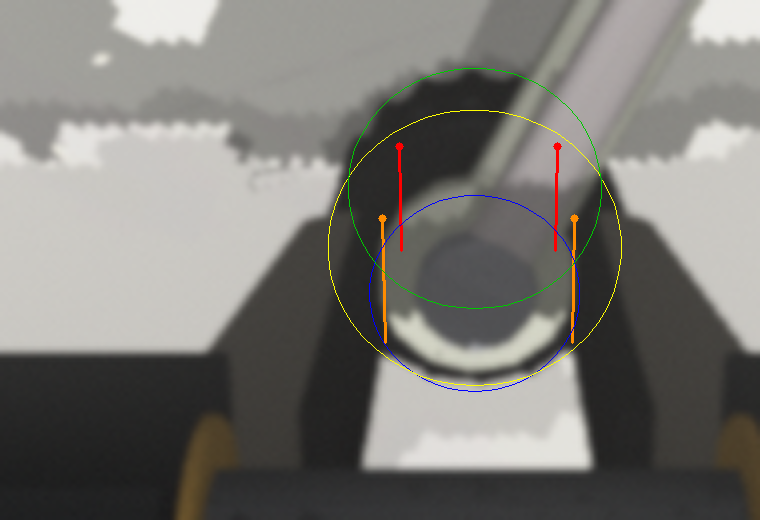

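The overlay puts the disc about 2 mm further along tool +x than my TCP. The fingers have squeezed to 28 mm with a lifting force, so this grip has gone bad. I'll open, re-centre, go slightly lower, and grip more gently.

Call:
drive_tool --moves "0.5 0 0 0 0; 0.8 0 0 0 0; 1 0 0 0 0; 1 0 0 0 0; 1 0 0 0 0; 1 0 0 0 0; 1 0 0 0 0; 1 0 0 0 0; 1 0 0 0 0"

```text
time: 11.33
eef_pos: [439.7, -242.6, 16.0]
eef_rot: [[0.901, 0.433, -0.001], [0.433, -0.901, 0.0], [-0.0, -0.0, -1.0]]
force: [0.4, 0.6, -0.4]
finger_gap: 86.5
```

```bash
python3 st.py; python3 to.py 443.5,-242.5,14,55.5; python3 - <<'E'
from h import *
c=snap('wrist');s=robot.state();R=np.array(s['eef_rot']);T=np.array(s['eef_pos']);h=s['finger_gap']/2
x0,y0,k=190,160,4
im=cv2.resize(c['image'][y0:y0+140,x0:x0+200,::-1],None,fx=k,fy=k,interpolation=cv2.INTER_CUBIC)
g=lambda X:((proj(c,X)+.5-(x0,y0))*k).round().astype(int)
for sg in(1,-1):
  for z,col in((0,(0,0,255)),(-38,(0,140,255))):
    a,b=[tuple(map(int,g(T+R@np.array([x,sg*h,z])))) for x in(-10,10)]
    cv2.line(im,a,b,col,2); cv2.circle(im,b,4,col,-1)
t=np.linspace(0,6.28,50)
for r,z,col in((15,65,(255,0,0)),(23,48,(0,255,255)),(23,18,(0,200,0))):
  cv2.polylines(im,[np.array([g((443.5+r*np.cos(a),-242.5+r*np.sin(a),z)) for a in t])],True,col,1)
cv2.imwrite('pics/w7.png',im)
E
```

```text
joint_positions [-20.17  42.07  60.   121.6  -51.75  47.62   8.17]
eef_pos [ 439.69 -242.62   16.04]
force [ 0.45  0.59 -0.37]
moment [-0.05  0.1   0.01]
finger_gap 86.46
time 11.33
line -64.34029581792771
shift [3.5 1.5 2. ] turn 1.05 cur -64.3 rows 0.1 t 11.33
```

View pics/w7.png

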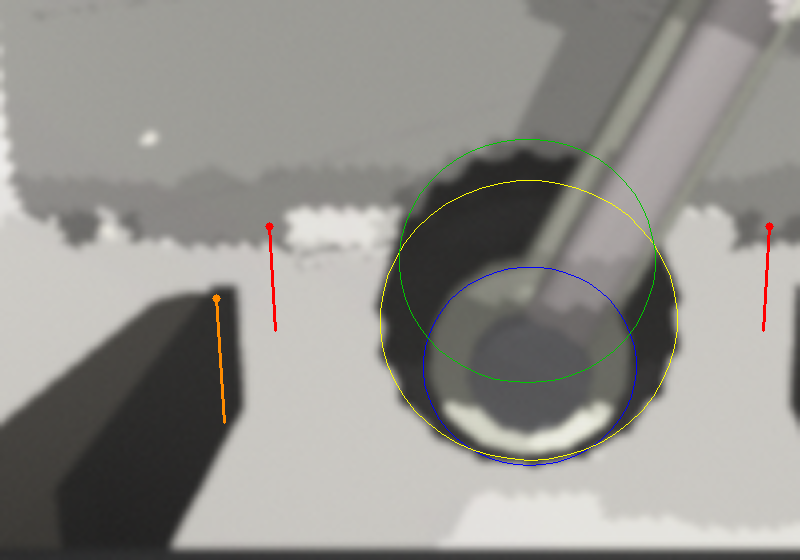

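```bash
python3 - <<'E'
from h import *
c=snap('scene');T=np.array([440.1,-244,16.7]);R=np.array([[-.824,.566,0],[.566,.824,0],[0,0,-1]])
for sg in(1,-1):
  for z in(0,-15,-30,-38):
    print(sg,z,[((proj(c,T+R@np.array([x,sg*46,z]))+.5-(280,150))*4).round() for x in(-10,10)])
print((proj(c,(443.5,-242.5,18))-(280,150))*4,(proj(c,(443.5,-242.5,48))-(280,150))*4)
E
python3 st.py|head -3
```

```text
1 0 [array([369., 345.]), array([385., 368.])]
1 -15 [array([371., 331.]), array([387., 354.])]
1 -30 [array([373., 317.]), array([389., 340.])]
1 -38 [array([373., 309.]), array([390., 332.])]
-1 0 [array([490., 294.]), array([507., 315.])]
-1 -15 [array([493., 279.]), array([510., 301.])]
-1 -30 [array([495., 265.]), array([513., 287.])]
-1 -38 [array([497., 257.]), array([514., 279.])]
[430.92127188 326.55440411] [435.31620314 298.1833081 ]
joint_positions [-20.17  42.06  60.01 121.59 -51.75  47.62   8.17]
eef_pos [ 439.85 -242.7    16.17]
force [-0.73  0.39  0.31]
```

The scene and wrist views agree that the real fingertips sit about 25 mm higher than the reported TCP, so I gripped only the knob's top edge and the disc. I'll turn back, re-centre, then go down carefully and feel for the bench.

Call:
drive_tool --moves "1 1 0.5 0 0.12; 1 2 1 0 0.24; 1 3.5 1.5 0 0.36; 1 3.5 1.5 0 0.48; 1 3.5 1.5 0 0.6; 1 3.5 1.5 0 0.72; 1 3.5 1.5 0 0.84; 1 3.5 1.5 0 0.96; 1 3.5 1.5 4 1.05; 1 3.5 1.5 8 1.05; 1 3.5 1.5 12 1.05; 1 3.5 1.5 12 1.05"

```text
time: 12.43
eef_pos: [443.4, -242.3, 3.5]
eef_rot: [[0.825, -0.564, -0.001], [-0.564, -0.825, 0.001], [-0.001, 0.0, -1.0]]
force: [0.2, 0.1, 0.9]
finger_gap: 92.0
```

```bash
python3 st.py; python3 to.py 443.5,-242.5,4,55.5
```

```text
joint_positions [-25.02  52.52  69.56 121.58 -63.28  56.35 -43.04]
eef_pos [ 443.37 -242.28    3.52]
force [0.24 0.09 0.93]
moment [0.06 0.15 0.01]
finger_gap 91.96
time 12.43
line -124.36566874916596
shift [ 0.2  0.1 -0.5] turn 0.002 cur -124.4 rows 0.0 t 12.43
```

Call:
drive_tool --moves "1 0 0 2 0; 1 0 0 4 0; 1 0 0 5 0; 1 0 0 5 0"

```text
time: 12.77
eef_pos: [443.8, -242.6, -0.8]
eef_rot: [[0.824, -0.566, 0.0], [-0.566, -0.824, 0.0], [-0.0, -0.0, -1.0]]
force: [0.4, -0.1, 0.1]
finger_gap: 92.0
```

```bash
python3 st.py|sed -n 2,6p;python3 - <<'E'
from h import *
c=snap('wrist');s=robot.state();R=np.array(s['eef_rot']);T=np.array(s['eef_pos'])
x0,y0,k=160,140,2.2
im=cv2.resize(c['image'][y0:y0+180,x0:x0+330,::-1],None,fx=k,fy=k,interpolation=cv2.INTER_CUBIC)
g=lambda X:((proj(c,X)+.5-(x0,y0))*k).round().astype(int)
for sg in(1,-1):
  for z,col in((0,(0,0,255)),(-25,(0,255,0)),(-38,(0,140,255))):
    a,b=[tuple(map(int,g(T+R@np.array([x,sg*46,z])))) for x in(-10,10)]
    cv2.line(im,a,b,col,1); cv2.circle(im,b,2,col,-1)
t=np.linspace(0,6.28,50)
for r,z,col in((15,65,(255,0,0)),(23,48,(0,255,255)),(23,18,(0,200,0))):
  cv2.polylines(im,[np.array([g((443.5+r*np.cos(a),-242.5+r*np.sin(a),z)) for a in t])],True,col,1)
cv2.imwrite('pics/w8.png',im)
E
```

```text
eef_pos [ 443.75 -242.6    -0.81]
force [ 0.38 -0.08  0.08]
moment [ 0.02  0.17 -0.02]
finger_gap 91.98
time 12.77
```

View pics/w8.png

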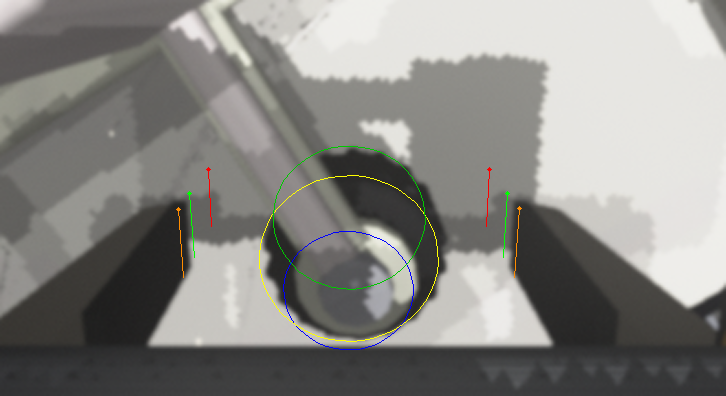

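Call:
drive_tool --moves "1 0 0 2.5 0; 1 0 0 5 0; 1 0 0 7.5 0; 1 0 0 10 0; 1 0 0 10 0"

```text
time: 13.23
eef_pos: [443.5, -242.5, -11.2]
eef_rot: [[0.824, -0.566, -0.001], [-0.566, -0.824, 0.0], [-0.001, 0.0, -1.0]]
force: [-0.4, -1.2, -0.4]
finger_gap: 91.9
```

```bash
python3 st.py|sed -n 2,6p; python3 -c "
from station import robot;print(robot.hold_point_z)"
```

```text
eef_pos [ 443.52 -242.47  -11.23]
force [-0.44 -1.16 -0.35]
moment [ 0.01  0.15 -0.  ]
finger_gap 91.86
time 13.23
18.700000000000003
```

Call:
drive_tool --moves "0.8 0 0 0 0; 0.6 0 0 0 0; 0.4 0 0 0 0; 0.4 0 0 0 0; 0.4 0 0 0 0; 0.4 0 0 0 0; 0.4 0 0 0 0; 0.4 0 0 0 0; 0.4 0 0 0 0; 0.4 0 0 0 0"

```text
time: 14.07
eef_pos: [443.0, -243.9, -10.7]
eef_rot: [[0.824, -0.567, -0.001], [-0.567, -0.824, -0.002], [0.0, 0.002, -1.0]]
force: [-2.8, -5.4, -2.7]
finger_gap: 45.5
```

```bash
python3 st.py|sed -n 2,6p
```

```text
eef_pos [ 443.01 -243.86  -10.66]
force [-2.75 -5.35 -2.7 ]
moment [-0.98  0.7   0.03]
finger_gap 45.53
time 14.07
```

Gap is 45.5 mm, a proper grip on the 46 mm knob. Turning CCW.

Call:
drive_tool --moves "0.4 0 1 0 -0.1; 0.4 0 1 0 -0.2; 0.4 0 1 0 -0.3; 0.4 0 1 0 -0.4; 0.4 0 1 0 -0.5"

```text
time: 14.48
eef_pos: [443.1, -243.5, -10.7]
eef_rot: [[0.995, -0.101, 0.001], [-0.101, -0.995, 0.0], [0.001, -0.0, -1.0]]
force: [1.0, -1.3, -2.1]
finger_gap: 45.3
```

```bash
python3 st.py|sed -n 2,7p
```

```text
eef_pos [ 443.08 -243.5   -10.7 ]
force [ 1.01 -1.28 -2.14]
moment [-0.34  0.04 -1.14]
finger_gap 45.34
time 14.48
line -95.80950191731077
```

Call:
drive_tool --moves "0.4 0 0 0 -0.1; 0.4 0 0 0 -0.2; 0.4 0 0 0 -0.3; 0.4 0 0 0 -0.3"

```text
time: 14.82
eef_pos: [443.3, -243.2, -10.7]
eef_rot: [[0.981, 0.196, 0.001], [0.196, -0.981, 0.001], [0.001, -0.001, -1.0]]
force: [1.1, -1.9, -4.0]
finger_gap: 45.1
```

```bash
python3 st.py|sed -n 2,7p
```

```text
eef_pos [ 443.32 -243.24  -10.72]
force [ 1.12 -1.86 -3.99]
moment [-0.42  0.11 -0.59]
finger_gap 45.14
time 14.82
line -78.70104997888761
```

Moment is saturated at about -0.6 to -1.1 N m while the fingers slip, against 0.08 N m of friction, so the knob is at its stop. Releasing and lifting.

Call:
drive_tool --moves "0.6 0 0 0 0; 0.8 0 0 0 0; 1 0 0 0 0; 1 0 0 0 0; 1 0 0 0 0; 1 0 0 0 0; 1 0 0 0 0; 1 0 0 0 0; 1 0 0 -20 0; 1 0 0 -50 0; 1 0 0 -90 0; 1 0 0 -130 0"

```text
time: 15.82
eef_pos: [442.2, -243.4, 120.3]
eef_rot: [[0.981, 0.195, -0.002], [0.195, -0.981, 0.0], [-0.002, -0.001, -1.0]]
force: [0.3, -0.4, -0.5]
finger_gap: 92.0
```

Call:
drive_tool --moves "0.5 0 0 -40 0.1; 0 0 0 -80 0.2; 0 0 0 -120 0.25; 0 0 0 -133 0.25; 0 0 0 -133 0.25; 0 0 0 -133 0.25"

```text
time: 16.32
eef_pos: [443.5, -242.9, 252.3]
eef_rot: [[0.999, -0.051, 0.002], [-0.051, -0.999, 0.002], [0.002, -0.002, -1.0]]
force: [0.3, -0.3, -1.1]
finger_gap: 54.4
```

```bash
python3 st.py; python3 to.py 499.3,-55,250,-93 499.3,-55,139,-93; python3 - <<'E'
from fit import *
c=snap('top'); p=[607.2,-181.5,-.0519]
for n in('handle','knob_centre'):print(n,[(r['score'],r['position']) for r in robot.tip_of('top',n)])
print(proj(c,W(p,(-112,66,187))))
E
```

```text
joint_positions [-40.13  28.47  87.67 110.35 -30.37  71.13 -34.98]
eef_pos [ 443.48 -242.92  252.35]
force [ 0.28 -0.27 -1.11]
moment [0.07 0.15 0.03]
finger_gap 54.36
time 16.32
line -92.93478583805103
shift [  46.1 -190.5    2.8] turn 0.001 cur -92.9 rows 4.7 t 16.32
shift [  45.9 -190.3  113.8] turn 0.001 cur -92.9 rows 5.4 t 16.32
handle [(0.57, [309.4, 241.9])]
knob_centre []
[309.73173859 239.46373673]
```

Call:
drive_tool --moves "0 9 -38 0 0; 0 18 -76 0 0; 0 28 -114 0 0; 0 37 -152 0 0; 0 46 -190 2 0; 0 46 -190 35 0; 0 46 -190 65 0; 0 46 -190 90 0; 0 46 -190 107 0; 0 46 -190 113 0; 0 46 -190 113 0"

```text
time: 17.38
eef_pos: [497.4, -56.5, 137.5]
eef_rot: [[0.999, -0.053, -0.004], [-0.053, -0.999, -0.001], [-0.004, 0.001, -1.0]]
force: [0.2, -0.6, -0.6]
finger_gap: 0.6
```

```bash
python3 st.py; python3 to.py 499.3,-55,139,-93; python3 - <<'E'
from fit import *
c=snap('scene');d=snap('wrist');p=[607.2,-181.5,-.0519]
A=cv2.resize(c['image'][150:270,270:410,::-1],(560,480),interpolation=cv2.INTER_CUBIC)
cv2.imwrite('pics/s9.png',A)
s=robot.state()
for z in(0,28):print((proj(c,np.array(s['eef_pos'])+[0,0,z])-(270,150))*4)
for X in((-132,66,187),(-92,66,187)):print((proj(c,W(p,X))-(270,150))*4)
E
```

```text
joint_positions [-53.02  33.14  74.28 117.79 -37.84  58.71 -52.57]
eef_pos [497.42 -56.53 137.45]
force [ 0.17 -0.64 -0.61]
moment [-0.03  0.16  0.01]
finger_gap 0.58
time 17.38
line -93.06345682789598
shift [ 1.8 -1.6 -1.6] turn -0.001 cur -93.1 rows 0.1 t 17.38
[263.25805604 393.37325047]
[263.74527977 363.69527186]
[341.36279213 289.02280138]
[278.09728817 259.50721205]
```

View pics/s9.png

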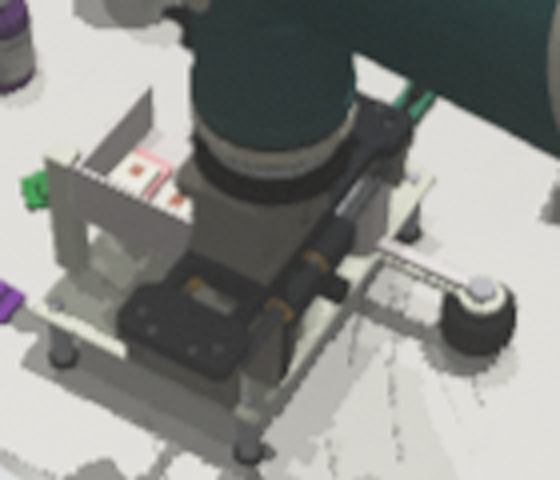

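The closed fingers are on the handle's +y side, with the tip at crop (263,380) and the sleeve end at (335,290). Starting the push.

Call:
drive_tool --moves "0 2 8 0 0; 0 2 16 0 0; 0 2 24 0 0; 0 2 29 -4 0; 0 2 34 -7 0; 0 2 39 -10 0; 0 2 46 -15 0"

```text
time: 18.07
eef_pos: [498.5, -96.6, 154.4]
eef_rot: [[0.999, -0.05, -0.002], [-0.05, -0.999, 0.011], [-0.003, -0.011, -1.0]]
force: [-2.8, 19.4, 11.9]
finger_gap: 0.2
```

```bash
python3 st.py|sed -n 2,7p; python3 - <<'E'
from fit import *
c=snap('top');print(robot.tip_of('top','handle')); p=[607.2,-181.5,-.0519]
for a in(0,.2,.4):print(proj(c,W(p,(-112,66*np.cos(a)-52*np.sin(a),135+66*np.sin(a)+52*np.cos(a)))))
E
```

```text
eef_pos [498.52 -96.62 154.44]
force [-2.78 19.4  11.87]
moment [ 4.15  0.86 -0.06]
finger_gap 0.2
time 18.07
line -92.84034192429462
[]
[309.73173859 239.46373673]
[315.28333736 239.35986326]
[322.11549589 239.43482366]
```

```bash
python3 - <<'E'
from fit import *
p=[607.2,-181.5,-.0519]
for cam in('scene','wrist','top'):
  c=snap(cam)
  print(cam,[(r['score'],r['position']) for r in robot.tip_of(cam,'handle')],[(r['score'],r['position']) for r in robot.tip_of(cam,'cassette_1_centre')])
  print([ (r['score'],r['bbox']) for r in robot.silhouettes(cam,'handle')])
  for a in(0,.08,.2,.4):print(a,proj(c,W(p,(-112,66*np.cos(a)-52*np.sin(a),135+66*np.sin(a)+52*np.cos(a)))),proj(c,W(p,(-132,66*np.cos(a)-52*np.sin(a),135+66*np.sin(a)+52*np.cos(a)))))
print(robot.state()['force'],robot.state()['eef_pos'])
# dark pixels near handle in scene
c=snap('scene');cv2.imwrite('pics/s10.png',c['image'][:,:,::-1])
im0=cv2.imread('pics/s9.png');A=cv2.resize(c['image'][150:270,270:410,::-1],(560,480),interpolation=cv2.INTER_CUBIC)
g=cv2.cvtColor(c['image'],cv2.COLOR_RGB2GRAY)[205:240,330:375]
for r in g[::2]:print(''.join('#' if v<45 else '+' if v<80 else '.' for v in r))
E
```

```text
scene [(0.89, [347.2, 210.4])] []
[(0.6, [286.0, 166.9, 73.7, 55.4])]
0 [347.37984997 218.5416839 ] [355.34069803 222.25570035]
0.08 [348.4339505  215.75925899] [356.41360165 219.46006659]
0.2 [350.17510858 211.55041453] [358.17693877 215.22778708]
0.4 [353.42746835 204.62472884] [361.44916801 208.25464299]
wrist [(0.82, [354.9, 252.7])] [(0.87, [392.2, 118.4])]
[(0.55, [339.2, 0.0, 154.7, 267.8])]
0 [338.97010798 245.00652596] [338.36304717 274.35163816]
0.08 [346.70237252 248.26253073] [345.86332312 278.33086974]
0.2 [360.2774405  253.02925982] [359.01272775 284.14421068]
0.4 [387.79454246 260.24926931] [385.61626935 292.92116753]
top [] [(0.49, [329.9, 208.8])]
[(0.57, [314.2, 164.7, 42.1, 51.8])]
0 [309.73173859 239.46373673] [308.99441398 249.33443424]
0.08 [311.78335911 239.40133096] [311.04986532 249.33383169]
0.2 [315.28333736 239.35986326] [314.55804744 249.37838525]
0.4 [322.11549589 239.43482366] [321.41022603 249.57470963]
[-3.0717156  14.21755467 10.31041906] [498.59347127 -96.67104818 154.69813344]
++++++++++++++++++++++++++++.................
+++++++++++++++++++++.++++..................+
+++++++++++++++++++++++++..............+++++.
+++++++++++++++++++++++......................
+++++++++++++++++++++++++....................
+++++++++++++++++++++++++++++................
+++++++++++++++++++++++++++++................
+++++++++++++++++++++...++++.................
+++++++++++++++++++++........................
++++++++++++++++++++.........................
++++++++++.+++++++++.........................
++++++++++.....+.............................
....+++++....................................
.............................................
.............................................
.............................................
.............................................
.............................................
```

The contact force points up as well as back (14 N and 10 N), so the tip is riding on the upper side of the bar. I'll back off, go about 20 mm lower, and retry.

Call:
drive_tool --moves "0 0 -10 0 0; 0 0 -20 0 0; 0 0 -32 0 0; 0 0 -42 10 0; 0 0 -42 25 0; 0 0 -42 36 0; 0 0 -42 36 0; 0 0 -42 36 0"

```text
time: 19.48
eef_pos: [500.3, -60.8, 117.8]
eef_rot: [[0.999, -0.053, -0.001], [-0.053, -0.999, -0.001], [-0.001, 0.001, -1.0]]
force: [0.6, 0.1, -0.3]
finger_gap: 0.7
```

```bash
python3 st.py|sed -n 2,7p; python3 to.py 499.3,-60,116,-93;python3 - <<'E'
from fit import *
for cam in('scene','wrist'):
  c=snap(cam);p=[607.2,-181.5,-.0519]
  print(cam,[(r['score'],r['position']) for r in robot.tip_of(cam,'handle')], proj(c,W(p,(-112,66,187))))
E
```

```text
eef_pos [500.33 -60.81 117.82]
force [ 0.55  0.08 -0.34]
moment [-0.06  0.11 -0.02]
finger_gap 0.7
time 19.48
line -93.0516548260764
shift [-1.1 -0.8  1.8] turn -0.001 cur -93.1 rows 0.1 t 19.48
scene [] [347.37984997 218.5416839 ]
wrist [(0.72, [418.7, 274.4])] [416.03000772 272.81663346]
```

Call:
drive_tool --moves "0 0 8 0 0; 0 0 16 0 0; 0 0 22 0 0; 0 0 26 0 0; 0 0 30 0 0; 0 0 30 0 0"

```text
time: 20.18
eef_pos: [499.2, -86.0, 118.4]
eef_rot: [[0.999, -0.051, -0.002], [-0.051, -0.999, 0.009], [-0.002, -0.009, -1.0]]
force: [-3.6, 12.1, 8.0]
finger_gap: 0.0
```

```bash
cat > hd.py <<'E'
from fit import *
from scipy.optimize import minimize_scalar
p=[607.2,-181.5,-.0519]
H=lambda a:W(p,(-112,66*np.cos(a)-52*np.sin(a),135+66*np.sin(a)+52*np.cos(a)))
for cam in('scene','wrist'):
  c=snap(cam)
  for r in robot.tip_of(cam,'handle')[:1]:
    m=minimize_scalar(lambda a:np.linalg.norm(proj(c,H(a))-r['position']),bounds=(-.2,1.5),method='bounded')
    print(cam,'angle',round(m.x,2),'err px',round(m.fun,1),r['score'])
E
python3 hd.py; python3 st.py|sed -n 2,4p
```

```text
scene angle 0.07 err px 0.3 0.75
wrist angle 0.03 err px 1.7 0.82
eef_pos [499.19 -86.04 118.43]
force [-2.42 12.39  8.96]
moment [ 2.24  0.7  -0.09]
```

Pushing straight along y self-locks. At home the handle moves up faster than sideways (66:52), and friction on the finger holds it: the measured forces give almost no net torque. I'll push along the arc, rising with the bar.

Call:
drive_tool --moves "0 0 -6 0 0; 0 0 -5 4 0; 0 0 -3 -2 0; 0 0 0 -8 0; 0 0 3 -13 0; 0 0 7 -18 0; 0 0 11 -22 0; 0 0 15 -25 0; 0 0 20 -28 0; 0 0 25 -31 0"

```text
time: 21.22
eef_pos: [497.8, -114.0, 149.9]
eef_rot: [[0.999, -0.052, -0.001], [-0.052, -0.999, 0.004], [-0.001, -0.004, -1.0]]
force: [-3.8, 9.3, 7.7]
finger_gap: 0.1
```

```bash
python3 hd.py; python3 st.py|sed -n 2,4p
```

```text
scene angle 0.41 err px 0.4 0.6
wrist angle 0.44 err px 1.8 0.69
eef_pos [ 498.09 -114.66  150.03]
force [-2.57  6.65  5.  ]
moment [ 1.27  0.63 -0.01]
```

Bucket angle is 0.42 rad, so the lock is free. Continuing along the arc.

Call:
drive_tool --moves "0 0 8 -5 0; 0 0 16 -9 0; 0 0 24 -12 0; 0 0 32 -13 0; 0 0 40 -13 0; 0 0 48 -12 0; 0 0 56 -11 0; 0 0 63 -9 0; 0 0 68 -7 0; 0 0 72 -6 0"

```text
time: 22.25
eef_pos: [494.3, -186.7, 155.1]
eef_rot: [[0.999, -0.053, -0.0], [-0.053, -0.999, 0.002], [-0.0, -0.002, -1.0]]
force: [-2.0, 14.2, 13.5]
finger_gap: 0.2
```

```bash
python3 hd.py; python3 st.py|sed -n 2,4p
```

```text
scene angle 1.39 err px 1.6 0.93
wrist angle 1.31 err px 2.4 0.91
eef_pos [ 494.32 -185.94  155.18]
force [-0.22  6.47  6.46]
moment [ 1.29  0.34 -0.07]
```

Call:
drive_tool --moves "0 0 2 1 0; 0 0 4 2 0; 0 0 6 3 0; 0 0 6 3 0; 0 0 6 3 0; 0 0 6 3 0; 0 0 6 3 0; 0 0 6 3 0; 0 0 6 3 0; 0 0 6 3 0; 0 0 6 3 0; 0 0 6 3 0"

```text
time: 23.45
eef_pos: [494.5, -186.5, 152.5]
eef_rot: [[0.999, -0.048, -0.002], [-0.048, -0.999, 0.012], [-0.002, -0.012, -1.0]]
force: [-4.2, 20.7, 20.1]
finger_gap: 0.5
```

```bash
python3 hd.py; python3 st.py|sed -n 2,4p; cat > cs.py <<'E'
from fit import *
p=np.array([607.2,-181.5,-.0519]);c,s=np.cos(p[2]),np.sin(p[2])
for cam in('scene','top','wrist'):
  k=snap(cam)
  for r in robot.tip_of(cam,'cassette_3_centre')[:6]:
    X=onz(k,r['position'],69)-[p[0],p[1],0]
    print(cam,round(r['score'],2),np.round(r['position']),'stand xy at z69',np.round([c*X[0]+s*X[1],-s*X[0]+c*X[1]]))
E
python3 cs.py
```

```text
scene angle 1.32 err px 2.0 0.95
wrist angle 1.32 err px 6.7 0.96
eef_pos [ 494.48 -186.53  152.48]
force [-3.96 20.21 19.21]
moment [ 4.14  0.98 -0.05]
scene 0.41 [267. 221.] stand xy at z69 [100.  93.]
scene 0.37 [283. 193.] stand xy at z69 [118.  -3.]
top 0.69 [359. 144.] stand xy at z69 [135. -31.]
top 0.42 [319. 152.] stand xy at z69 [110.  64.]
wrist 0.97 [394.  88.] stand xy at z69 [ -5. -78.]
```

```bash
cat > col.py <<'E'
from fit import *
p=np.array([607.2,-181.5,-.0519]);C,S=np.cos(p[2]),np.sin(p[2])
for cam in('top','wrist','scene'):
  k=snap(cam);h=cv2.cvtColor(k['image'],cv2.COLOR_RGB2HSV).astype(int)
  for n,lo,hi,sm in(('pink',170,180,40),('pink0',0,4,40),('yellow',23,32,70),('blue',95,110,60)):
    m=((h[...,0]>=lo)&(h[...,0]<=hi)&(h[...,1]>sm)&(h[...,2]>90)).astype(np.uint8)
    N,l,st,ce=cv2.connectedComponentsWithStats(m,connectivity=8)
    for i in sorted(range(1,N),key=lambda i:-st[i,4])[:3]:
      if st[i,4]<8: continue
      X=onz(k,ce[i],69)-[p[0],p[1],0];q=np.array([C*X[0]+S*X[1],-S*X[0]+C*X[1]])
      if abs(q[0])<150 and abs(q[1])<200:print(cam,n,st[i,4],ce[i].round(),'stand',q.round())
E
python3 col.py
```

```text
top pink 45 [382. 187.] stand [ 32. -90.]
top yellow 35 [415. 218.] stand [ -36. -170.]
wrist pink 130 [374.  49.] stand [ 27. -59.]
wrist yellow 238 [382. 126.] stand [-38. -69.]
wrist yellow 162 [476. 118.] stand [ -30. -156.]
scene yellow 22 [349. 199.] stand [-40. -74.]
```

All three colours now show at tray positions: yellow (-38,-69), blue (-5,-78), pink (30,-75). The bucket is at its stop. Letting it swing back.

Call:
drive_tool --moves "0 0 -8 -3 0; 0 0 -18 -6 0; 0 0 -28 -7 0; 0 0 -40 -7 0; 0 0 -52 -5 0; 0 0 -64 0 0; 0 0 -76 6 0; 0 0 -88 14 0; 0 0 -100 24 0; 0 0 -112 32 0; 0 0 -124 32 0; 0 0 -136 32 0"

```text
time: 25.1
eef_pos: [500.4, -57.1, 119.1]
eef_rot: [[0.999, -0.053, -0.001], [-0.053, -0.999, -0.002], [-0.001, 0.002, -1.0]]
force: [0.0, 0.3, -0.1]
finger_gap: 0.1
```

Call:
drive_tool --moves "0 0 -10 0 0; 0 0 -20 0 0; 0 0 -20 -20 0; 0 0 -20 -60 0; 0 0 -20 -100 0; 0 0 -20 -140 0; 0 0 -20 -160 0; 0 0 -20 -160 0"

```text
time: 25.77
eef_pos: [504.7, -38.1, 284.2]
eef_rot: [[0.999, -0.052, 0.008], [-0.052, -0.999, 0.001], [0.007, -0.001, -1.0]]
force: [0.6, -0.4, -0.2]
finger_gap: 0.3
```

```bash
python3 hd.py; python3 st.py|sed -n 2,6p;python3 col.py; python3 cs.py
```

```text
scene angle 0.04 err px 4.3 0.71
wrist angle 0.05 err px 1.9 0.59
eef_pos [501.25 -36.73 278.98]
force [-0.63  0.12 -0.73]
moment [-0.01  0.2  -0.02]
finger_gap 0.29
time 25.97
top pink 193 [376. 189.] stand [ 28. -76.]
top yellow 200 [375. 214.] stand [-32. -77.]
top yellow 35 [415. 218.] stand [ -36. -170.]
top blue 178 [376. 201.] stand [ -1. -77.]
wrist pink 64 [470.  76.] stand [ 26. -60.]
wrist yellow 27 [464. 123.] stand [-33. -60.]
scene yellow 84 [348. 196.] stand [-33. -83.]
scene 0.53 [285. 195.] stand xy at z69 [110.  -0.]
scene 0.53 [266. 221.] stand xy at z69 [102.  94.]
top 0.5 [357. 147.] stand xy at z69 [129. -26.]
top 0.47 [323. 149.] stand xy at z69 [116.  57.]
top 0.46 [377. 204.] stand xy at z69 [ -8. -79.]
wrist 0.95 [480. 101.] stand xy at z69 [ -4. -78.]
wrist 0.78 [369.   6.] stand xy at z69 [107.  76.]
```

```bash
python3 - <<'E'
from h import *
c=snap('top')
for n in('timer','white_case','blade_dispenser'):print(n,[(round(r['score'],2),np.round(r['position'])) for r in robot.tip_of('top',n)[:2]])
E
python3 hd.py; python3 -c "
from station import robot
print(robot.finish_job(),robot.state()['time'])"
```

```text
timer [(0.58, array([240., 280.])), (0.47, array([374., 198.]))]
white_case [(0.64, array([282., 287.]))]
blade_dispenser [(0.9, array([428., 221.]))]
scene angle 0.05 err px 2.2 0.94
wrist angle -0.02 err px 1.0 0.93
the job is handed in; nothing more can be done
the job is handed in; nothing more can be done
```

The hopper is emptied and the job is handed in, at about 26 s on the robot's clock. I turned the knob counter-clockwise to its stop in two grasps. I then pushed the bucket to its stop, held it there for over a second and let it swing home.

**Last checks**
- **Knob:** in the second grasp the turning torque rose to about 0.6–1.1 N m while the fingers slipped, against 0.08 N m of friction, so it was at its stop. The bucket then tipped freely, which shows the lock is released. I did not read the knob's angle from an image.
- **Bucket:** at the stop, both cameras measured about 1.32 rad. After the swing back they read 0.05 and -0.02 rad, so it is home.
- **Cassettes:** the top view shows pink at (28,-76), blue at (-1,-77) and yellow at (-32,-77) in the stand's frame. All three are inside the tray.
- **Loose things:** the timer, white case and blade dispenser are within 4 pixels of where they started. The arm is clear of everything, with force near zero.

**What went wrong along the way**
- **Finger length:** the fingertips were 25 mm or more higher than the reported TCP. The first knob grasp slid off the knob's top edge onto the disc above it, so I regrasped lower.
- **Handle push:** two pushes jammed on friction before I followed the handle's arc. The highest force I read was about 30 N at the wrist, while holding the bucket against its stop.

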